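# Hand out the parts scoops: from storage tubes to the tray lip

### The job

Get every parts scoop out of its clear storage tube: tip the tube so that the scoop slides to the mouth, then draw it out by its exposed handle end, never letting it drop out of the tube unheld. Hang each scoop by its own hook over the low front lip of the white parts tray, blade resting inside the tray, one scoop to a bay near the bay's middle. Leave all the tubes lying flat on the bench, the right way up, and do not disturb the tape, the pen cup or the carton.

Things in the scene. Friction and masses are not known exactly. Their poses are not given: they have to be found in the camera images.
- tray: White parts tray, fixed, 150 x 310 mm, 4 mm walls and floor; origin centre of underside, x across its depth, y along its length. Front lip = low wall on its -x side, facing the robot: 50 mm high, outer face x = -75, inner -71 mm. End walls 50, back wall 80 mm high. Dividers 30 mm high at y = -50.5 and +50.5 mm make 3 bays. Small stock on the floors is for show only (no contact).
- lip0 (a point): Point on top of the tray's front lip, 50 mm above the bench, mid-thickness, at the middle of the left (+y) bay (bays 101 mm apart); its axes are the tray's (x points into the tray).
- lip1 (a point): Point on top of the tray's front lip, 50 mm above the bench, mid-thickness, at the middle of the middle bay (bays 101 mm apart); its axes are the tray's (x points into the tray).
- lip2 (a point): Point on top of the tray's front lip, 50 mm above the bench, mid-thickness, at the middle of the right (-y) bay (bays 101 mm apart); its axes are the tray's (x points into the tray).
- tube0: Clear slippery plastic tube, 180 long, 44 wide, 40 mm high, 160 g, lying flat. Origin centre of underside; x along it: open mouth at x = +90, closed grey-capped end at -90 mm; z up. Bore 38 wide, 34 high, 176 mm deep; walls 3 mm. Black rubber bands on its sides, x = -40 to +20 mm, are the place to grip (48 mm across). May be empty.
- tube0_mouth (a point): Middle of the lower edge of that tube's mouth, on the bore's floor (tube x = +90 mm, 3 mm above its underside); axes as the tube's. A scoop slides freely (friction about 0.2) when the tube is tilted over about 20 degrees, and its hook end dips as it comes out; it falls right out unless something, such as the bench close below the mouth, stops it.
- tube1: Clear slippery plastic tube, 180 long, 44 wide, 40 mm high, 160 g, lying flat. Origin centre of underside; x along it: open mouth at x = +90, closed grey-capped end at -90 mm; z up. Bore 38 wide, 34 high, 176 mm deep; walls 3 mm. Black rubber bands on its sides, x = -40 to +20 mm, are the place to grip (48 mm across). May be empty.
- tube1_mouth (a point): Middle of the lower edge of that tube's mouth, on the bore's floor (tube x = +90 mm, 3 mm above its underside); axes as the tube's. A scoop slides freely (friction about 0.2) when the tube is tilted over about 20 degrees, and its hook end dips as it comes out; it falls right out unless something, such as the bench close below the mouth, stops it.
- tube2: Clear slippery plastic tube, 180 long, 44 wide, 40 mm high, 160 g, lying flat. Origin centre of underside; x along it: open mouth at x = +90, closed grey-capped end at -90 mm; z up. Bore 38 wide, 34 high, 176 mm deep; walls 3 mm. Black rubber bands on its sides, x = -40 to +20 mm, are the place to grip (48 mm across). May be empty.
- tube2_mouth (a point): Middle of the lower edge of that tube's mouth, on the bore's floor (tube x = +90 mm, 3 mm above its underside); axes as the tube's. A scoop slides freely (friction about 0.2) when the tube is tilted over about 20 degrees, and its hook end dips as it comes out; it falls right out unless something, such as the bench close below the mouth, stops it.
- scoop0: Dark metal scoop, 150 mm long, 70 g; starts inside tube0, upright, hook end 20 to 30 mm inside the mouth. None: absent, that tube is empty. Origin mid-length at underside level; x to the hook end, z up. Handle 18 wide, 14 mm thick, x -30 to 75, z 16 to 30 mm. Hook: end tab from the handle down to z = 0, x 69 to 75 mm. Blade 34 wide, 20 mm high, x -75 to -25 mm (back wall to z 30).
- scoop0_hook (a point): Lowest point of that scoop's hook tab (scoop x = 72 mm, z = 0); axes as the scoop's.
- scoop0_blade (a point): Lower front edge of that scoop's blade (scoop x = -75 mm, z = 0); axes as the scoop's.
- scoop1: Dark metal scoop, 150 mm long, 70 g; starts inside tube1, upright, hook end 20 to 30 mm inside the mouth. None: absent, that tube is empty. Origin mid-length at underside level; x to the hook end, z up. Handle 18 wide, 14 mm thick, x -30 to 75, z 16 to 30 mm. Hook: end tab from the handle down to z = 0, x 69 to 75 mm. Blade 34 wide, 20 mm high, x -75 to -25 mm (back wall to z 30).
- scoop1_hook (a point): Lowest point of that scoop's hook tab (scoop x = 72 mm, z = 0); axes as the scoop's.
- scoop1_blade (a point): Lower front edge of that scoop's blade (scoop x = -75 mm, z = 0); axes as the scoop's.
- scoop2: Dark metal scoop, 150 mm long, 70 g; starts inside tube2, upright, hook end 20 to 30 mm inside the mouth. None: absent, that tube is empty. Origin mid-length at underside level; x to the hook end, z up. Handle 18 wide, 14 mm thick, x -30 to 75, z 16 to 30 mm. Hook: end tab from the handle down to z = 0, x 69 to 75 mm. Blade 34 wide, 20 mm high, x -75 to -25 mm (back wall to z 30).
- scoop2_hook (a point): Lowest point of that scoop's hook tab (scoop x = 72 mm, z = 0); axes as the scoop's.
- scoop2_blade (a point): Lower front edge of that scoop's blade (scoop x = -75 mm, z = 0); axes as the scoop's.
- tape: Bystander: roll of tape lying flat, 90 mm across, 24 mm high, origin at the centre of its underside.
- pencup: Bystander: dark steel cup, 76 mm across, 90 mm high, origin at the centre of its underside.
- carton: Bystander: small closed carton 70 x 110 x 60 mm, origin at the centre of its underside.
Mind the look-alikes: they are no part of the job. What is shaped like the tube0 but green is not meant. Leave any green or red look-alike of the tube2 alone.

How it is judged:
By the outcome, as a careful person would: the job done as asked, in the order asked, and still so for the second after the job is handed in, with the robot touching nothing.
Of scoop0, scoop1, scoop2 only 2 to 3 are there at a start; the rules pass over those that are not, and their reading is None.
At some moment in a run one of tube0, tube1, tube2 may be knocked a few centimetres aside while the robot is not near it.
It also fails if it takes over 210 s, if anything falls off the work surface, if the arm or the gripper's body presses on something with over 40 N, if the wrist force passes 120 N, or if a joint passes its speed limit or range.

### The arm

A 7-joint arm with a two-finger parallel gripper is mounted at the origin on the work surface. World frame = base frame: x ahead of the robot, y to its left, z up, the work surface at z = 0. Lengths are in m, angles in rad, forces in N, time in s.
With the tool pointing down it reaches from about 0.4 to 0.875 m from the base axis. Payload 6.5 kg.
Tool frame: the origin (TCP) lies at the very end of the fingers, on their centre line; the grasp point (between the pads) lies 19 mm behind it; z points along the fingers, y is the line along which they close (so a half turn about z gives the same grasp; the last joint's range is limited). The gripper opens to 88 mm and grips with 3 to 60 N. Pads are 18 mm wide; open, the fingers measure 123 mm over their backs; the gripper's body (75 mm by 187 mm) begins 45 mm behind the grasp point.
Start: joints at [-1.402, 0.536, -0.004, 1.538, 0.003, 1.067, -0.071], TCP at [0.151, 0.632, 0.239] pointing down, gripper open.
Joint ranges: [-2.7, 2.7], [-0.37, 2.16], [-1.27, 1.26], [0.24, 2.4], [-1.31, 4.45], [0.19, 1.91], [-2.76, 2.76]. Speed limits (rad/s): [2.39, 2.39, 3.14, 3.14, 3.14, 3.14, 3.14].

### API

Orientations are given as a unit quaternion [x, y, z, w].
In Python, from workcell import get_obs, read_camera, finish_job gives the robot as it stands.
- The arm moves only by the shell command python3 -m crank 'ROWS' [FORCE]. ROWS is text: rows parted by semicolons, each of 7 numbers parted by spaces: the closure, from 0 (fully open) to 1 (shut), then the shift along the world's x, y, z in units of 100 mm (1.0 is 100 mm), then the turn, a rotation vector about the world's x, y, z in units of 180 degrees (1.0 is 180 degrees). A call has 1 to 10 rows; each row is the pose to reach, as a shift and turn from the pose commanded when the call began, turning the shorter way round; what a row does not reach only later rows make up. A row lasts 1/8 s, in which the tool goes at most 62.5 mm and 10.7 degrees, less where a joint would pass 70% of its speed; a pose out of reach is approached as far as the arm can. A call with a number of a shift or a turn outside -1 to 1 is refused whole. A call with a gripper value outside its range is refused whole. The fingers move at their own pace and stop on an object; FORCE is the grip in N (left out, the last holds). Time passes only in rows, so rows that repeat a pose let the fingers close. It gives the time, the measured TCP pose, the force, the opening and the grip force at its end, in the units of the state.
- get_obs(): the state, without advancing time (a new reading comes with each control period).
- read_camera(name): name is "side" or "top"; returns a dict with "image" (480x640x3 uint8, blue, green, red), "camera_matrix" (3x3 intrinsics, pixels), "R" (3x3) and "t" (3): a world point X has camera coordinates R X + t. Camera axes: x right, y down, z forward; pixel columns grow to the right and rows downward; lengths in m; the calibration is good to about 2 mm. A picture is of the moment at which its call begins. There is no depth.
- finish_job(): hands the job in; it is judged then, once.
The state is a dict: "t": time; "joint_positions": joint angles; "dq": joint speeds; "effort": joint torques, N m; "ee_pos": TCP position; "orientation": TCP orientation; "wrist_force": force on the tool from outside, world axes, zero at the start; "moment": the same for the moment, N m; "gripper_width": finger opening in m; "grip_force": force on a finger pad.
Only numpy, scipy, OpenCV 4.12 (cv2) and the standard library are available. Lean on these libraries where they do the work, as an engineer would, in place of code of your own. Each camera call takes 0.05 s, during which the arm holds its last target. There are 200 camera calls.

## Working session

There is one attempt and no reset: what is moved stays moved. The work goes in short steps, Python scripts to look and compute and a shell command to move; the robot and the scene stay as the last step left them, time stands still between calls to the robot, and variables do not carry over. Pictures are saved under pics/ and viewed, at most 14 in all, crops included, and the job is handed in when it is done.

```bash
mkdir -p pics; ls
python3 - <<'E'
from workcell import *
import cv2,numpy as np,json
for n in("top","side"):
    c=read_camera(n);cv2.imwrite(f"pics/{n}0.png",c["image"])
    print(n,c["camera_matrix"].tolist(),np.round(c["R"],4).tolist(),np.round(c["t"],4).tolist())
o=get_obs();print({k:np.round(v,3).tolist() for k,v in o.items()})
E
```

```text
pics
top [[610.8597956973789, 0.0, 326.288487517561], [0.0, 610.8597956973789, 233.65205656913227], [0.0, 0.0, 1.0]] [[0.0103, -0.9999, -0.004], [-0.9868, -0.0095, -0.1615], [0.1615, 0.0056, -0.9869]] [0.1412, 0.5, 1.4639]
side [[569.1374560573405, 0.0, 317.9026987137625], [0.0, 569.1374560573405, 236.96697460177154], [0.0, 0.0, 1.0]] [[0.9935, -0.1135, -0.0], [-0.065, -0.569, -0.8197], [0.093, 0.8144, -0.5727]] [-0.5052, 0.163, 1.4235]
{'t': 0.1, 'joint_positions': [-1.402, 0.537, -0.004, 1.539, 0.003, 1.067, -0.071], 'dq': [0.0, -0.001, -0.001, -0.002, 0.001, -0.002, 0.0], 'effort': [0.002, -57.208, 0.994, -25.223, -0.056, 0.013, 0.0], 'ee_pos': [0.151, 0.632, 0.238], 'orientation': [0.117, 0.993, -0.001, -0.0], 'wrist_force': [0.063, -0.161, -0.455], 'moment': [-0.04, -0.017, -0.034], 'grip_force': 0.0, 'gripper_width': 0.088}
```

View pics/top0.png

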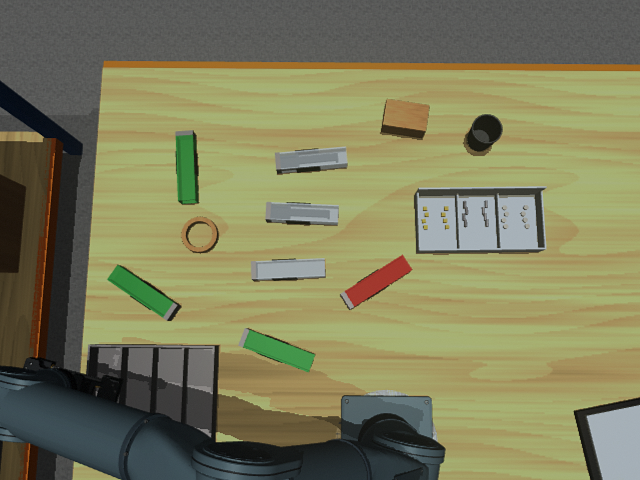

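View pics/side0.png

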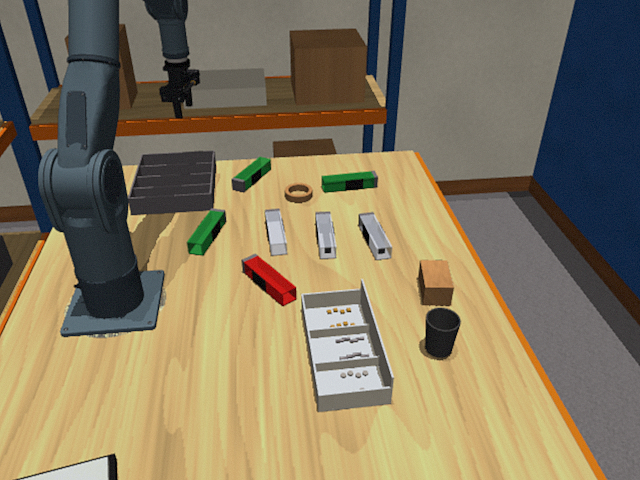

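The top view shows three clear tubes at about (311,160), (302,213) and (289,270). The look-alikes are green at (187,168), (143,292) and (277,350), and red at (376,282). I'll leave those alone and enlarge the clear ones.

Run:
```python
import cv2,numpy as np
t=cv2.imread("pics/top0.png");s=cv2.imread("pics/side0.png")
a=cv2.resize(t[135:295,240:360],None,fx=3.7,fy=3.7,interpolation=cv2.INTER_CUBIC)
b=cv2.resize(s[200:270,255:400],None,fx=2.4,fy=2.4,interpolation=cv2.INTER_CUBIC)
c=np.zeros((592,800,3),np.uint8);c[:a.shape[0],:a.shape[1]]=a
c[:b.shape[0],450:450+b.shape[1]]=b[:, :350]
cv2.imwrite("pics/crop1.png",c)
cv2.imwrite("pics/crop2.png",cv2.resize(t[180:260,400:560],None,fx=5,fy=5,interpolation=cv2.INTER_CUBIC))
```

```text
(no output)
```

View pics/crop1.png

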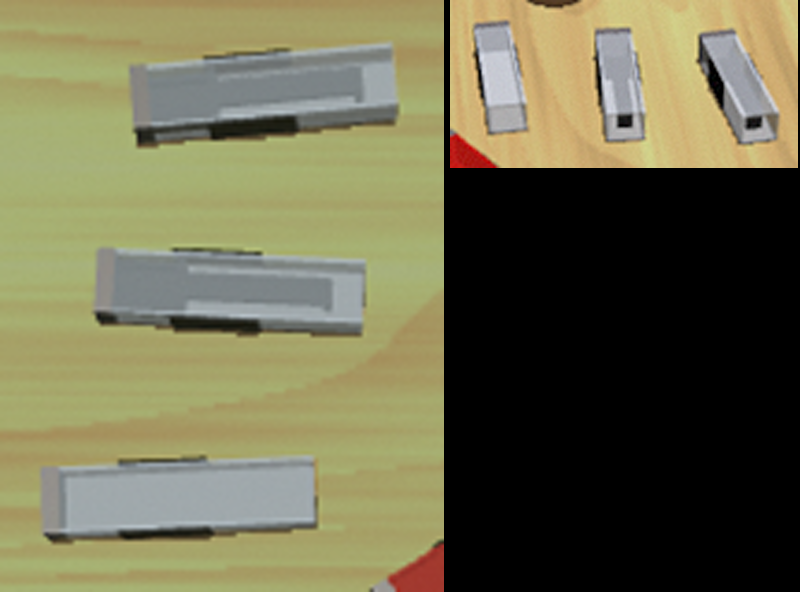

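View pics/crop2.png

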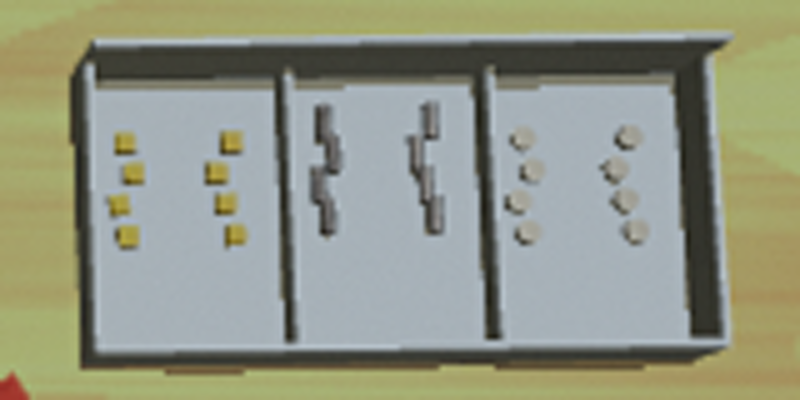

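The upper two clear tubes hold dark scoops: tube A at (311,160) and tube B at (302,213). Their mouths face image-right, which is world -y. The third clear tube at (289,270) is empty. Green and red look-alikes stay untouched. Next I'll work out the poses.

```bash
cat > h.py <<'E'
import numpy as np,cv2
from scipy.spatial.transform import Rotation as Rt
from scipy.optimize import least_squares
from workcell import get_obs,read_camera
CAM={"top":([610.8598,326.2885,233.6521],[[0.0103,-0.9999,-0.004],[-0.9868,-0.0095,-0.1615],[0.1615,0.0056,-0.9869]],[0.1412,0.5,1.4639]),
"side":([569.1375,317.9027,236.967],[[0.9935,-0.1135,0],[-0.065,-0.569,-0.8197],[0.093,0.8144,-0.5727]],[-0.5052,0.163,1.4235])}
def w(px,z,cam="top"):
    (f,cx,cy),R,t=CAM[cam];R=np.array(R);t=np.array(t)
    d=R.T@np.array([(px[0]-cx)/f,(px[1]-cy)/f,1]);c=-R.T@t
    return c+d*(z-c[2])/d[2]
def pr(X,cam="top"):
    (f,cx,cy),R,t=CAM[cam];c=np.array(R)@X+np.array(t);return np.array([f*c[0]/c[2]+cx,f*c[1]/c[2]+cy])
def fit(loc,px,g,cam="top"):
    """pose x,y,yaw from local points (x,y,z) and pixels"""
    def P(p):
        R=Rt.from_euler('z',p[2]).as_matrix();return np.array([pr(R@np.array(l)+[p[0],p[1],0],cam) for l in loc])
    r=least_squares(lambda p:(P(p)-px).ravel(),g);return r.x,np.abs(r.fun).max()
def snap(cam,name,x0=0,y0=0,x1=640,y1=480,k=1):
    im=read_camera(cam)["image"][y0:y1,x0:x1];cv2.imwrite("pics/"+name,cv2.resize(im,None,fx=k,fy=k,interpolation=cv2.INTER_CUBIC))
E
python3 - <<'E'
from h import *
q=lambda L,k,o:np.array(L)/k+np.array(o)
T=[(-.09,-.022,.04),(-.09,.022,.04),(.09,-.022,.04),(.09,.022,.04)]
for L in ([(135,125),(131,66),(397,103),(393,44)],[(96,313),(98,249),(363,321),(364,261)],[(45,533),(43,468),(316,520),(315,458)]):
    p,e=fit(T,q(L,3.7,(240,135)),[.6,.1,-1.57]);print(np.round(p,4),np.degrees(p[2]).round(2),e)
p,e=fit([(-.075,.155,.05),(-.075,-.155,.05),(.075,.155,.08),(.075,-.155,.08)],q([(83,352),(730,345),(93,42),(733,36)],5,(400,180)),[.6,-.3,0])
print(np.round(p,4),np.degrees(p[2]),e)
for n,y in(("lip0",.101),("lip1",0),("lip2",-.101)): print(n,np.round(p[:2]+Rt.from_euler('z',p[2]).as_matrix()[:2,:2]@[-.073,y],4))
E
```

```text
[ 0.6918  0.1857 -1.4759] -84.57 0.4836416743767131
[ 0.5519  0.2065 -1.5983] -91.58 0.6381120156994484
[ 0.4111  0.2374 -1.5189] -87.03 0.5880419354689934
[ 0.5348 -0.2319  0.0152] 0.8732370048142358 1.5476778706357663
lip0 [ 0.4603 -0.132 ]
lip1 [ 0.4618 -0.233 ]
lip2 [ 0.4634 -0.334 ]
```

```bash
cat >> h.py <<'E'
def plan(pos,psi,tilt=0,ax=(1,0,0)):
    """print shift/turn (crank units) from the measured pose; psi=deg of tool y, then tilt deg about world axis ax"""
    o=get_obs();c,s=np.cos(np.radians(psi)),np.sin(np.radians(psi))
    R=np.array([[-s,c,0],[c,s,0],[0,0,-1]]).T
    R=np.array([[-s,c,0],[c,s,0],[0,0,-1.]])
    R=Rt.from_rotvec(np.radians(tilt)*np.array(ax)/np.linalg.norm(ax))*Rt.from_matrix(R)
    d=(R*Rt.from_quat(o["orientation"]).inv()).as_rotvec()/np.pi
    print("t",round(o["t"],2),"pos",np.round(o["ee_pos"],4),"shift",np.round((np.array(pos)-o["ee_pos"])*10,3),"turn",np.round(d,4),"F",np.round(o["wrist_force"],1),"w",round(o["gripper_width"],4),"g",round(o["grip_force"],1))
E
for i in 1 2 3 4; do python3 -m crank '0 1 -1 -0.2 0 0 -0.1; 0 1 -1 -0.2 0 0 -0.1;0 1 -1 -0.2 0 0 -0.1' | tail -1; done
python3 -c "
from h import *
plan((.5522,.2165,.12),-1.58)"
```

```text
grip_force: 0.0
grip_force: 0.0
grip_force: 0.0
grip_force: 0.0
t 1.6 pos [0.553  0.2302 0.1582] shift [-0.008 -0.137 -0.382] turn [ 0.0004  0.0001 -0.0336] F [0.1 0.5 0.4] w 0.0883 g 0.0
```

```bash
python3 -m crank '0 0 -0.14 -0.4 0 0 -0.034; 0 0 -0.14 -0.6 0 0 -0.034;0 0 -0.14 -0.6 0 0 -0.034;0 0 -0.14 -0.6 0 0 -0.034' 
python3 -c "
from h import *
plan((.5522,.2165,.006),-1.58)
snap('top','a1.png',220,120,380,240,4);snap('side','a1s.png',240,180,400,300,4)
im=[cv2.imread('pics/'+n) for n in('a1.png','a1s.png')]
cv2.imwrite('pics/a1c.png',cv2.resize(np.vstack(im),(400*1,600)))"
```

```text
t: 2.1
ee_pos: [0.5515, 0.22, 0.0997]
orientation: [0.716, 0.699, 0.001, -0.0]
wrist_force: [0.4, -0.5, 1.1]
gripper_width: 0.0882
grip_force: 0.0
t 2.1 pos [0.5515 0.22   0.0997] shift [ 0.007 -0.035 -0.937] turn [-0.0004  0.0003 -0.0012] F [ 0.4 -0.5  1.1] w 0.0882 g 0.0
```

View pics/a1c.png

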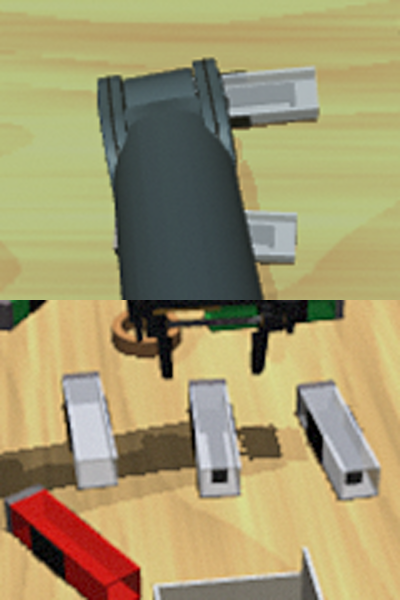

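The gripper is centred over the middle tube B (side-view mouth near (215,475) in the crop). Lowering and gripping.

```bash
python3 -m crank '0 0 -0.02 -0.4 0 0 0; 0 0 -0.02 -0.75 0 0 0;0 0 -0.02 -0.9 0 0 0;0 0 -0.02 -0.93 0 0 0;0 0 -0.02 -0.93 0 0 0'
python3 -m crank '0.5 0 0 0 0 0 0;0.5 0 0 0 0 0 0;0.5 0 0 0 0 0 0;0.5 0 0 0 0 0 0;0.5 0 0 0 0 0 0;0.5 0 0 0 0 0 0' 25
```

```text
t: 2.82
ee_pos: [0.5521, 0.2165, 0.0068]
orientation: [0.717, 0.697, 0.001, 0.0]
wrist_force: [0.8, 0.5, 0.1]
gripper_width: 0.0881
grip_force: 0.0
t: 3.58
ee_pos: [0.5515, 0.2162, 0.0059]
orientation: [0.717, 0.697, 0.0, 0.0]
wrist_force: [0.3, 0.4, 1.8]
gripper_width: 0.0481
grip_force: 25.0
```

```bash
python3 -m crank '0.5 0 0 0.12 0.022 -0.0006 0;0.5 0 0 0.23 0.044 -0.0012 0;0.5 0 0 0.36 0.078 -0.002 0;0.5 0 0 0.49 0.111 -0.003 0;0.5 0 0 0.61 0.144 -0.004 0;0.5 0 0 0.69 0.167 -0.0046 0;0.5 0 0 0.69 0.167 -0.0046 0;0.5 0 0 0.69 0.167 -0.0046 0' 30
python3 -c "
from h import *
snap('top','b.png',240,140,400,280,3);snap('side','bs.png',260,180,400,300,4)
im=[cv2.imread('pics/'+n) for n in('b.png','bs.png')]
c=np.zeros((480,1040,3),np.uint8);c[:420,:480]=im[0];c[:480,480:1040]=im[1]
cv2.imwrite('pics/b1.png',cv2.resize(c,(800,369)))"
```

```text
t: 4.58
ee_pos: [0.5508, 0.2167, 0.0744]
orientation: [0.692, 0.674, 0.185, -0.181]
wrist_force: [0.7, 0.9, -1.6]
gripper_width: 0.0478
grip_force: 30.0
```

View pics/b1.png

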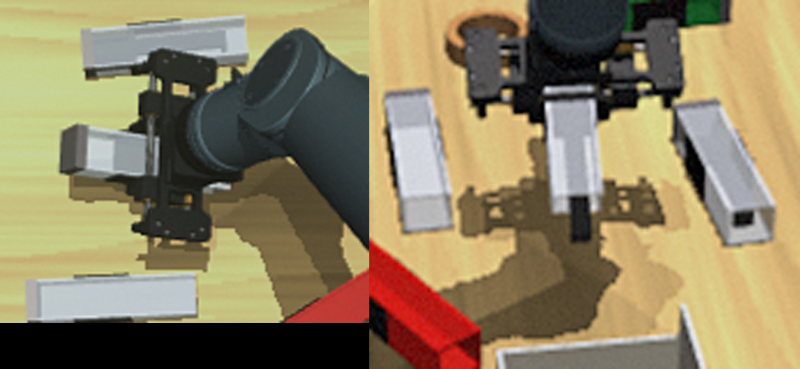

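The side view shows the scoop slid out, with its dark handle below the mouth at (580,195–240) and its hook on the bench. I'll raise slightly to expose more, then lay the tube flat.

```bash
python3 -m crank '0.5 0 0 0.06 0 0 0;0.5 0 0 0.11 0 0 0;0.5 0 0 0.16 0 0 0;0.5 0 0 0.2 0 0 0;0.5 0 0 0.22 0 0 0;0.5 0 0 0.22 0 0 0;0.5 0 0 0.22 0 0 0' 30
python3 -c "
from h import *
snap('side','c1.png',260,180,400,300,4)"
python3 -m crank '0.5 0 0 -0.12 0 0 0;0.5 0 0 -0.3 -0.033 0.0009 0;0.5 0 0 -0.45 -0.067 0.0018 0;0.5 0 0 -0.6 -0.1 0.0028 0;0.5 0 0 -0.755 -0.133 0.0037 0;0.5 0 0 -0.83 -0.15 0.004 0;0.5 0 0 -0.895 -0.167 0.0046 0;0.5 0 0 -0.905 -0.167 0.0046 0;0.5 0 0 -0.905 -0.167 0.0046 0' 30
python3 -c "
from h import *
snap('side','c2.png',260,180,400,300,4);plan((.5522,.2165,.006),-1.58)
cv2.imwrite('pics/c12.png',np.vstack([cv2.imread('pics/c%d.png'%i)[120:400,80:400] for i in(1,2)]))"
```

```text
t: 5.55
ee_pos: [0.5511, 0.2161, 0.0966]
orientation: [0.692, 0.673, 0.186, -0.181]
wrist_force: [-0.1, 0.5, -1.6]
gripper_width: 0.0477
grip_force: 30.0
t: 6.72
ee_pos: [0.5509, 0.2172, 0.0056]
orientation: [0.716, 0.698, 0.0, -0.0]
wrist_force: [-0.5, 1.1, 0.8]
gripper_width: 0.0479
grip_force: 30.0
t 6.78 pos [0.551  0.2167 0.0056] shift [ 0.012 -0.002  0.004] turn [-0.0001 -0.0001 -0.0003] F [-0.6  0.4 -1.2] w 0.0477 g 30.0
```

View pics/c12.png

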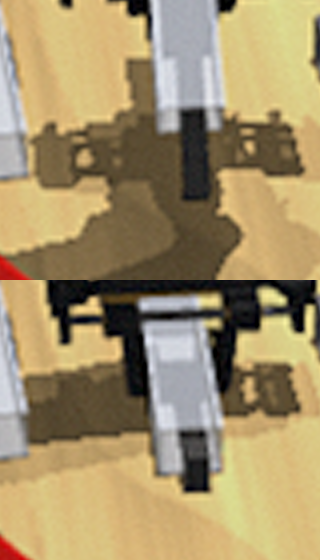

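```bash
python3 -c "
from h import *
for x in (324.5,329,333):
  print(w((x,255.5),.032,'side').round(4),w((x,262.8),.002,'side').round(4))
print(w((308,258.5),0,'side'),w((334.5,255),0,'side'), 'mouth expected',.5509+.1*np.cos(np.radians(-91.58)),.217-.1)
snap('side','c3.png',300,225,360,275,10)"
```

```text
[0.5368 0.0915 0.032 ] [0.5378 0.0983 0.002 ]
[0.5488 0.0901 0.032 ] [0.55   0.0969 0.002 ]
[0.5595 0.0889 0.032 ] [0.5608 0.0957 0.002 ]
[0.49525887 0.1253616  0.        ] [0.57017888 0.13305039 0.        ] mouth expected 0.5481427292725302 0.11699999999999999
```

View pics/c3.png

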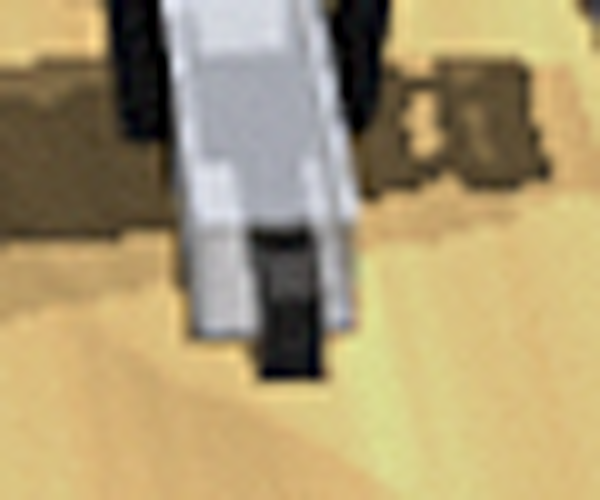

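The tube is flat and the scoop end shows about 22 mm beyond the mouth (mouth row 258.5, hook bottom row 262.8). It was pushed back in while levelling. I'll repeat the tilt and draw the tube back during levelling.

```bash
python3 -m crank '0.5 0 0 0.12 0.022 -0.0006 0;0.5 0 0 0.23 0.044 -0.0012 0;0.5 0 0 0.36 0.078 -0.002 0;0.5 0 0 0.49 0.111 -0.003 0;0.5 0 0 0.61 0.144 -0.004 0;0.5 0 0 0.69 0.167 -0.0046 0;0.5 0 0 0.8 0.167 -0.0046 0;0.5 0 0 0.91 0.167 -0.0046 0;0.5 0 0 0.91 0.167 -0.0046 0;0.5 0 0 0.91 0.167 -0.0046 0' 30 | tail -1
python3 -m crank '0.5 0 0.04 -0.12 0 0 0;0.5 0 0.09 -0.3 -0.033 0.0009 0;0.5 0 0.14 -0.45 -0.067 0.0018 0;0.5 0 0.2 -0.6 -0.1 0.0028 0;0.5 0 0.25 -0.755 -0.133 0.0037 0;0.5 0 0.27 -0.83 -0.15 0.004 0;0.5 0 0.28 -0.895 -0.167 0.0046 0;0.5 0 0.28 -0.91 -0.167 0.0046 0;0.5 0 0.28 -0.91 -0.167 0.0046 0' 30
python3 -c "
from h import *
snap('side','d.png',290,215,370,275,10)"
```

```text
grip_force: 30.0
t: 9.2
ee_pos: [0.5506, 0.2458, 0.0055]
orientation: [0.716, 0.698, 0.0, -0.0]
wrist_force: [-1.0, 1.5, 1.9]
gripper_width: 0.0476
grip_force: 30.0
```

View pics/d.png

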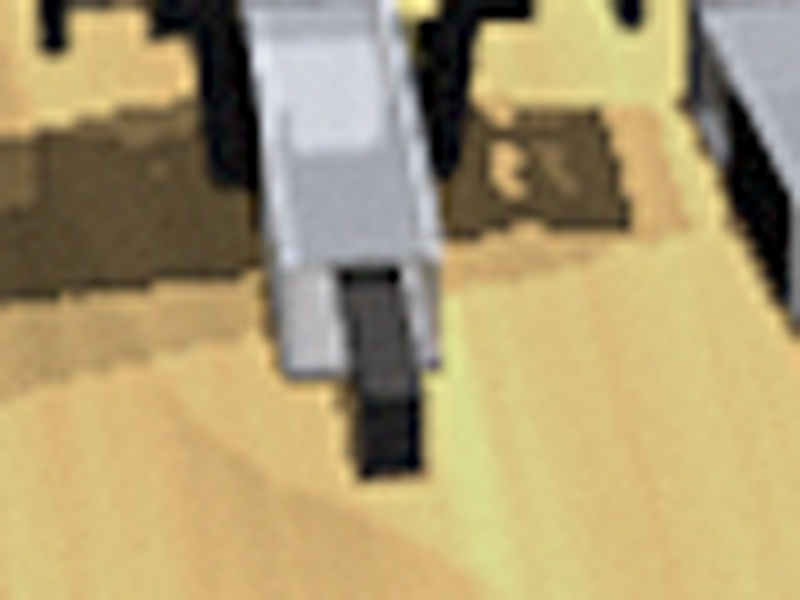

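```bash
python3 -m crank '0 0 0 0 0 0 0;0 0 0 0 0 0 0;0 0 0 0.01 0 0 0;0 0 0 0.01 0 0 0;0 0 0 0.3 0 0 0;0 0 0 0.6 0 0 0;0 0 -0.3 0.6 0 0 0;0 0 -0.7 0.6 0 0 0;0 0 -1 0.6 0 0 0;0 0 -1 0.6 0 0 0'|tail -2
python3 - <<'E'
from h import *
a=w((327,241.5),.033,'side');b=w((329,254.5),.032,'side');c=w((329,262.5),0,'side')
print(a,b,c,np.degrees(np.arctan2(*(b-a)[1::-1])))
g=(b+c)/2; print(g)
plan((g[0]-.0005,g[1]+.027,.008),-1.58)
snap('side','e.png',290,215,370,275,10)
snap('top','et.png',260,180,340,240,10)
E
```

```text
gripper_width: 0.0881
grip_force: 0.0
[0.55146388 0.1537658  0.033     ] [0.54935678 0.09457093 0.032     ] [ 5.50529941e-01  1.00807420e-01 -1.11022302e-16] -92.03863828418545
[0.54994336 0.09768917 0.016     ]
t 10.5 pos [0.5514 0.141  0.0664] shift [-0.02  -0.163 -0.584] turn [0.0004 0.     0.0014] F [0.2 0.2 0.8] w 0.0881 g 0.0
```

```bash
python3 -m crank '0.4 -0.01 -0.18 0 0 0 0;0.4 -0.01 -0.18 0 0 0 0;0.4 -0.01 -0.18 -0.2 0 0 0;0.4 -0.01 -0.18 -0.4 0 0 0;0.4 -0.01 -0.18 -0.54 0 0 0;0.4 -0.01 -0.18 -0.58 0 0 0;0.4 -0.01 -0.18 -0.58 0 0 0'
python3 -m crank '0.85 0 0 0 0 0 0;0.85 0 0 0 0 0 0;0.85 0 0 0 0 0 0;0.85 0 0 0 0 0 0;0.85 0 0 0 0 0 0' 30
python3 -c "
from h import *
snap('side','e.png',270,200,390,290,6)"
```

```text
t: 11.48
ee_pos: [0.5502, 0.1261, 0.0079]
orientation: [0.717, 0.697, -0.0, -0.0]
wrist_force: [-0.3, -0.3, 0.2]
gripper_width: 0.0528
grip_force: 0.0
t: 12.1
ee_pos: [0.5504, 0.1262, 0.0084]
orientation: [0.717, 0.697, 0.0, 0.0]
wrist_force: [-0.2, 0.5, 2.6]
gripper_width: 0.0176
grip_force: 30.0
```

View pics/e.png

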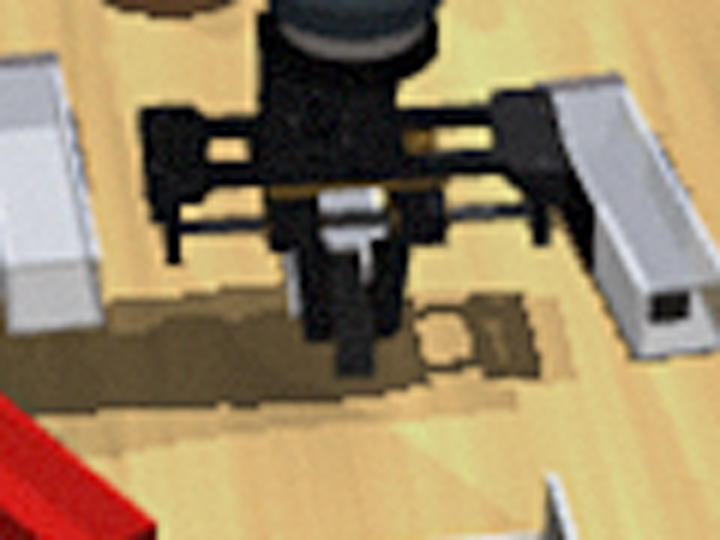

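The scoop handle is gripped (17.6 mm wide) with the hook end below the fingers at about (355,370). Drawing it out along the tube axis.

```bash
python3 -m crank '0.85 0 -0.05 0.01 0 0 0;0.85 -0.005 -0.2 0.015 0 0 0;0.85 -0.01 -0.4 0.015 0 0 0;0.85 -0.016 -0.6 0.015 0 0 0;0.85 -0.022 -0.8 0.015 0 0 0;0.85 -0.028 -1 0.015 0 0 0;0.85 -0.028 -1 0.015 0 0 0' 35
python3 -m crank '0.85 0 -0.2 0 0 0 0;0.85 -0 -0.25 0 0 0 0;0.85 0 -0.25 0.3 0 0 0;0.85 0 -0.25 0.7 0 0 0;0.85 0 -0.25 1 0 0 0;0.85 0 -0.25 1 0 0 0;0.85 0 -0.25 1 0 0 0' 35
python3 - <<'E'
from h import *
o=get_obs();p=o["ee_pos"];print(pr(p,'side'),pr(p,'top'))
snap('side','f.png',260,190,400,300,5)
E
```

```text
t: 13.02
ee_pos: [0.5471, 0.0225, 0.0098]
orientation: [0.718, 0.696, -0.001, 0.0]
wrist_force: [0.3, 0.1, -1.0]
gripper_width: 0.0176
grip_force: 35.0
t: 13.9
ee_pos: [0.5468, 0.0019, 0.1089]
orientation: [0.716, 0.698, -0.0, -0.001]
wrist_force: [-0.6, 0.7, -1.0]
gripper_width: 0.0175
grip_force: 35.0
[333.13386145 251.90040116] [387.38901847 209.47074015]
```

View pics/f.png

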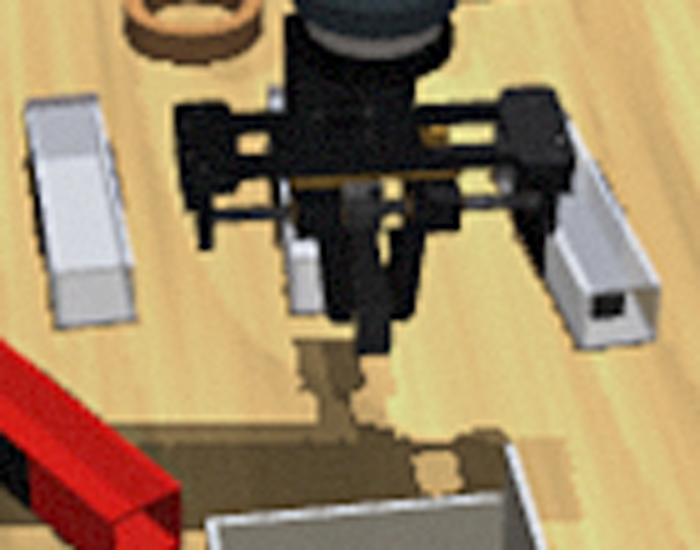

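Run:
```python
from h import *
for z in(.099,.101): print(w((334.8,260.4),z,'side'))
plan((.4603+.0147,-.132,.12),-89.1)
```

```text
[ 0.54803593 -0.02018199  0.099     ]
[ 0.54764078 -0.02277942  0.101     ]
t 13.95 pos [0.5465 0.0017 0.1085] shift [-0.715 -1.337  0.115] turn [-0.0005 -0.0005 -0.4865] F [-0.1  0.1 -1.1] w 0.0175 g 35.0
```

The scoop hangs level in the gripper, hook end at (375,352) in the crop, and tube B lies flat behind it. Swinging to above the left bay.

```bash
python3 -m crank '0.85 -0.05 -0.1 0.2 0 0 -0.05;0.85 -0.1 -0.25 0.2 0 0 -0.1;0.85 -0.2 -0.4 0.2 0 0 -0.15;0.85 -0.3 -0.6 0.2 0 0 -0.2;0.85 -0.35 -0.67 0.2 0 0 -0.243;0.85 -0.35 -0.67 0.2 0 0 -0.243' 35|tail -1
python3 -m crank '0.85 -0.05 -0.1 0 0 0 -0.05;0.85 -0.1 -0.25 0 0 0 -0.1;0.85 -0.2 -0.4 0 0 0 -0.15;0.85 -0.3 -0.6 0 0 0 -0.2;0.85 -0.36 -0.67 0 0 0 -0.243;0.85 -0.36 -0.67 0 0 0 -0.243' 35|tail -1
python3 -m crank '0.85 0 0 0 0 0.03 0;0.85 0 0 0 0 0.06 0;0.85 0 0 0 0 0.072 0;0.85 0 0 0 0 0.072 0;0.85 0 0 0 0 0.072 0' 35|head -4
python3 - <<'E'
from h import *
plan((.475,-.132,.12),-89.1,13,(0.015*-1,1,0))
o=get_obs();p=o["ee_pos"];print(pr(p,'side'),pr(p,'top'))
R=Rt.from_quat(o["orientation"]).as_matrix()
for xg in (46,50,54):
    # predicted hook corners: scoop x = dir of hook
    sx=-R[:,0] if R[0,0]>0 else R[:,0]; up=-R[:,2]
    e=p+sx*(75-xg)*1e-3; print(xg,[pr(e+up*u*1e-3,'side').round(1) for u in(-8,22)],[pr(e+up*22e-3,'top').round(1)])
snap('side','g0.png');snap('top','g0t.png')
a=cv2.imread('pics/g0.png');c=pr(p,'side').astype(int);x,y=c
A=cv2.resize(a[y-35:y+25,x-50:x+50],None,fx=8,fy=8,interpolation=cv2.INTER_CUBIC);cv2.imwrite('pics/g.png',A);print('crop origin',x-50,y-35)
E
```

```text
grip_force: 35.0
grip_force: 35.0
t: 16.08
ee_pos: [0.4763, -0.1324, 0.1295]
orientation: [0.994, 0.009, -0.113, -0.001]
wrist_force: [0.7, -0.2, -1.0]
t 16.07 pos [ 0.4763 -0.1324  0.1295] shift [-0.013  0.004 -0.095] turn [-0.0014  0.0003 -0.0008] F [ 0.7 -0.2 -1. ] w 0.0175 g 35.0
[310.37764925 281.78986769] [446.53694052 238.13733109]
46 [array([297.1, 283.4]), array([299.9, 273. ])] [array([449.4, 246.4])]
50 [array([298.9, 283.5]), array([301.6, 273.2])] [array([449.2, 244.8])]
54 [array([300.6, 283.7]), array([303.4, 273.3])] [array([449.1, 243.1])]
crop origin 260 246
```

View pics/g.png

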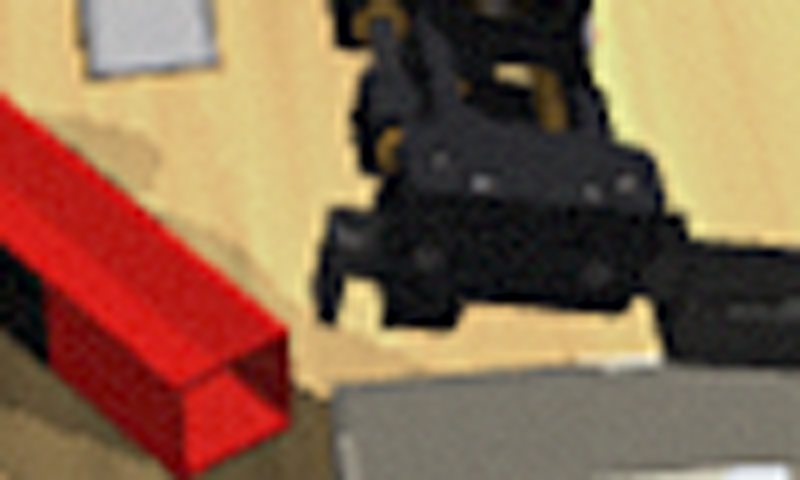

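In the side crop the hook tab runs from (318,318) to (345,210), clear of the finger tip (centre 422, bottom row 325). The tray's front-left top corner is at (333,388). I'll cross-check these against the tray estimate.

Run:
```python
from h import *
print('corner by side',w((260+333/8,246+388/8),.05,'side'),'pred px',pr(np.array([.4574,-.078,.05]),'side'))
p=get_obs()["ee_pos"];R=Rt.from_quat(get_obs()["orientation"]).as_matrix()
print('finger tip near pred',pr(p+[0,-.018,0],'side'),'seen',260+422.5/8,246+325/8)
# front lip line in both images: dark/white transitions along columns
t=cv2.cvtColor(cv2.imread('pics/top0.png'),cv2.COLOR_BGR2HSV)
for c in (425,437,480,520,535): print(c,t[240:258,c,1].tolist())
s=cv2.cvtColor(cv2.imread('pics/side0.png'),cv2.COLOR_BGR2HSV)
for r in (310,340,370,390): print(r,s[r,296:322,1].tolist(),s[r,296:322,2].tolist())
```

```text
corner by side [ 0.4596702  -0.08167132  0.05      ] pred px [300.53706333 293.58165745]
finger tip near pred [311.1433202  286.87724386] seen 312.8125 286.625
425 [24, 22, 22, 22, 22, 22, 22, 22, 24, 23, 12, 30, 31, 115, 88, 88, 92, 87]
437 [21, 24, 22, 22, 22, 24, 22, 21, 24, 23, 10, 32, 35, 112, 117, 92, 91, 88]
480 [22, 24, 24, 24, 25, 24, 24, 25, 23, 21, 17, 35, 73, 110, 89, 89, 89, 89]
520 [24, 24, 25, 22, 25, 24, 23, 23, 23, 18, 23, 27, 108, 112, 101, 101, 99, 90]
535 [25, 23, 23, 23, 24, 23, 25, 25, 25, 12, 35, 32, 112, 102, 102, 106, 105, 96]
310 [104, 97, 103, 102, 114, 104, 65, 8, 11, 10, 9, 10, 10, 12, 9, 12, 10, 12, 9, 9, 13, 10, 10, 7, 12, 11] [209, 208, 211, 214, 164, 103, 75, 99, 201, 231, 225, 223, 222, 219, 218, 217, 220, 221, 219, 216, 220, 220, 220, 216, 218, 218]
340 [111, 113, 110, 104, 99, 99, 107, 106, 104, 110, 103, 54, 3, 9, 12, 13, 10, 9, 12, 10, 9, 10, 10, 8, 9, 10] [212, 209, 209, 209, 207, 213, 210, 210, 221, 172, 99, 75, 102, 201, 227, 220, 220, 221, 220, 220, 218, 219, 220, 219, 218, 220]
370 [101, 101, 109, 115, 114, 116, 113, 105, 100, 102, 109, 111, 109, 112, 114, 101, 35, 31, 13, 13, 3, 40, 39, 56, 51, 41] [206, 209, 210, 207, 202, 205, 210, 211, 209, 209, 211, 210, 212, 219, 168, 86, 65, 75, 195, 231, 154, 103, 104, 104, 105, 113]
390 [110, 105, 104, 106, 116, 119, 114, 111, 117, 112, 104, 101, 106, 113, 113, 114, 115, 114, 104, 45, 40, 4, 7, 10, 13, 12] [208, 211, 209, 209, 207, 201, 199, 197, 203, 210, 209, 209, 209, 208, 206, 211, 219, 163, 91, 80, 63, 132, 210, 221, 220, 218]
```

```bash
python3 -m crank '0.85 -0.02 0 -0.3 0 0 0;0.85 -0.02 0 -0.5 0 0 0;0.85 -0.02 0 -0.65 0 0 0;0.85 -0.02 0 -0.73 0 0 0;0.85 -0.02 0 -0.8 0 0 0;0.85 -0.02 0 -0.84 0 0 0;0.85 -0.02 0 -0.865 0 0 0;0.85 -0.02 0 -0.865 0 0 0' 35
python3 - <<'E'
from h import *
snap('side','i0.png');a=cv2.imread('pics/i0.png')
p=get_obs()["ee_pos"];print(pr(p,'side'),pr(p,'top'))
snap('top','i0t.png');t=cv2.imread('pics/i0t.png')
A=cv2.resize(a[285:345,260:340],(800,600)[0:1]+(600,),interpolation=cv2.INTER_CUBIC) 
cv2.imwrite('pics/i.png',A)
E
```

```text
t: 17.18
ee_pos: [0.4745, -0.1328, 0.0433]
orientation: [0.994, 0.008, -0.113, -0.001]
wrist_force: [0.5, 0.9, 0.7]
gripper_width: 0.0175
grip_force: 35.0
[309.94662777 310.41116858] [440.05656789 244.25206928]
```

View pics/i.png

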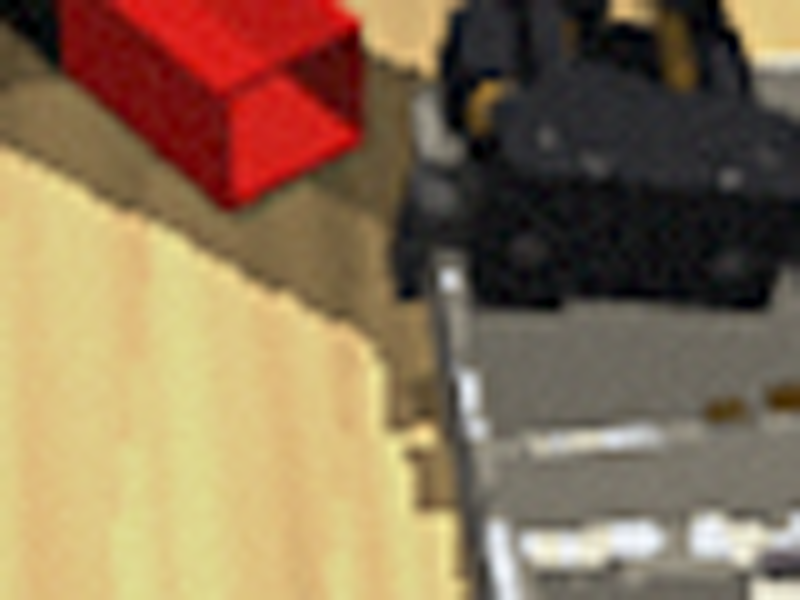

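The hook tab (400–425) is outside the lip (430–465) and the finger is inside it, so the scoop straddles correctly. Lowering gently to contact.

```bash
python3 -m crank '0.85 0 0 -0.01 0 0 0;0.85 0 0 -0.02 0 0 0;0.85 0 0 -0.02 0 0 0' 35|sed -n '2p;4p'
python3 -m crank '0.85 0 0 -0.01 0 0 0;0.85 0 0 -0.02 0 0 0;0.85 0 0 -0.02 0 0 0' 35|sed -n '2p;4p'
python3 -m crank '0.85 0 0 -0.01 0 0 0;0.85 0 0 -0.015 0 0 0;0.85 0 0 -0.015 0 0 0' 35|sed -n '2p;4p'
```

```text
ee_pos: [0.4744, -0.1328, 0.0412]
wrist_force: [-0.2, 0.3, -0.3]
ee_pos: [0.4744, -0.1329, 0.0392]
wrist_force: [0.2, 0.3, -0.9]
ee_pos: [0.4745, -0.1329, 0.0386]
wrist_force: [-2.0, 0.6, 10.0]
```

```bash
python3 -m crank '0.82 0 0 0.01 0 0 0;0.78 0 0 0.01 0 0 0;0.7 0 0 0.01 0 0 0;0.6 0 0 0.01 0 0 0;0.6 0 0 0.01 0 0 0;0.6 0 0 0.01 0 0 0' 35|sed -n '2p;4,5p'
python3 -m crank '0.6 0.03 0 0.1 0 0 0;0.6 0.07 0 0.3 0 0 0;0.6 0.15 0 0.6 0 0 0;0.6 0.2 0 1 0 0 0;0.6 0.2 0 1 0 -0.05 0;0.3 0.2 0 1 0 -0.072 0;0 0.2 0 1 0 -0.072 0' |sed -n '2p;4,5p'
python3 - <<'E'
from h import *
snap('side','j0.png')
# compare the hung scoop: dark region in the left bay, side view
a=cv2.imread('pics/j0.png');g=cv2.cvtColor(a,cv2.COLOR_BGR2GRAY)
m=(g<70).astype(np.uint8);n,l,st,ce=cv2.connectedComponentsWithStats(m)
for s,c in zip(st,ce):
    if s[4]>25 and 280<c[0]<420 and 230<c[1]<420: print(s,c.round(1))
def sc(x,y,z): return np.array([x,y,z])
# model: hung scoop key points
for n,P in {'hook bottom':(.4525,-.132,.037),'handle top end':(.456,-.132,.069),'blade tip':(.5935,-.132,.004),'blade top':(.5935,-.132,.024)}.items(): print(n,pr(np.array(P),'side').round(1))
E
```

```text
ee_pos: [0.4744, -0.1329, 0.0387]
wrist_force: [-0.1, 0.3, 0.0]
gripper_width: 0.0351
ee_pos: [0.4936, -0.1328, 0.1396]
wrist_force: [0.1, 0.5, 0.1]
gripper_width: 0.053
[     0      0    640    480 229943] [313.  264.3]
[358 216  11  30  99] [364.3 232.1]
[298 302  65  21 661] [331.8 310.8]
hook bottom [300.6 312.9]
handle top end [301.9 302.5]
blade tip [359.2 318.6]
blade top [359.6 312.4]
```

Scoop 1 hangs: the dark blob spans columns 298–363 and rows 302–323, matching the hung model. Now checking numerically whether tubes A and C have moved.

Run:
```python
from h import *
snap('top','k.png')
a=cv2.imread('pics/top0.png').astype(int);b=cv2.imread('pics/k.png')
d=np.abs(a-b).sum(2)
for n,(x0,y0,x1,y1) in {'A':(268,140,355,180),'B':(258,197,345,230),'C':(245,255,332,285)}.items(): print(n,(d[y0:y1,x0:x1]>60).sum())
hs=cv2.cvtColor(b,cv2.COLOR_BGR2HSV);m=((hs[...,1]<45)&(hs[...,2]>110)).astype(np.uint8)
n,l,st,ce=cv2.connectedComponentsWithStats(m)
for i,s in enumerate(st):
    if 300<s[4]<4000 and s[1]<300 and s[0]<400 and s[1]>120: print(s,[np.round(v,1) for v in cv2.minAreaRect(np.argwhere(l==i)[:,::-1].astype(np.float32))])
plan((.6918,.1857,.1),5.43)
```

```text
A 122
B 1651
C 268
[ 275  146   73   23 1300] [array([310.9, 159.2]), array([20.3, 71.4]), np.float64(84.9)]
[ 254  203   73   22 1363] [array([290.1, 213.7]), array([72.5, 19.8]), np.float64(2.0)]
[ 251  258   74   22 1371] [array([287.5, 268.7]), array([19. , 73.8]), np.float64(87.5)]
t 20.12 pos [ 0.495  -0.1327  0.1392] shift [ 1.968  3.184 -0.392] turn [ 0.000e+00 -1.000e-04  5.248e-01] F [ 0.4  0.1 -0.2] w 0.0613 g 0.0
```

```bash
for i in 1 2 3 4; do python3 -m crank '0 0.25 0.4 0 0 0 0.05;0 0.49 0.82 0 0 0 0.1;0 0.49 0.82 0 0 0 0.131;0 0.49 0.82 0 0 0 0.131' >/dev/null; done
python3 -c "
from h import *
plan((.6908,.1957,.006),5.43)"
```

```text
t 22.12 pos [0.6903 0.1932 0.1384] shift [ 0.005  0.025 -1.324] turn [ 0.0005 -0.0003  0.0028] F [-0.1 -0.4  0.4] w 0.0878 g 0.0
```

```bash
python3 -m crank '0 0.005 0.025 -0.4 0 0 0.003;0 0.005 0.025 -0.7 0 0 0.003;0 0.005 0.025 -0.7 0 0 0.003' >/dev/null
python3 -m crank '0 0 0 -0.4 0 0 0;0 0 0 -0.55 0 0 0;0 0 0 -0.62 0 0 0;0 0 0 -0.62 0 0 0;0.5 0 0 -0.62 0 0 0;0.5 0 0 -0.62 0 0 0;0.5 0 0 -0.62 0 0 0;0.5 0 0 -0.62 0 0 0;0.5 0 0 -0.62 0 0 0' 30
python3 -c "
from h import *
plan((.6908,.1957,.006),5.43)"
```

```text
t: 23.62
ee_pos: [0.691, 0.1977, 0.0068]
orientation: [0.67, 0.742, 0.0, 0.0]
wrist_force: [-0.2, 0.0, 0.1]
gripper_width: 0.0475
grip_force: 30.0
t 23.62 pos [0.691  0.1977 0.0068] shift [-0.002 -0.02  -0.008] turn [-0.      0.     -0.0021] F [-0.2  0.   0.1] w 0.0475 g 30.0
```

```bash
python3 -m crank '0.5 0 0 0.12 0.022 0.002 0;0.5 0 0 0.23 0.044 0.004 0;0.5 0 0 0.36 0.078 0.007 0;0.5 0 0 0.49 0.111 0.0105 0;0.5 0 0 0.61 0.144 0.0137 0;0.5 0 0 0.69 0.166 0.0158 0;0.5 0 0 0.69 0.166 0.0158 0;0.5 0 0 0.8 0.166 0.0158 0;0.5 0 0 0.91 0.166 0.0158 0;0.5 0 0 0.91 0.166 0.0158 0' 30 | sed -n '2p;5p'
python3 -m crank '0.5 -0.004 0.04 -0.12 0 0 0;0.5 -0.0085 0.09 -0.3 -0.033 -0.0031 0;0.5 -0.013 0.14 -0.45 -0.067 -0.0063 0;0.5 -0.019 0.2 -0.6 -0.1 -0.0095 0;0.5 -0.024 0.25 -0.755 -0.133 -0.0126 0;0.5 -0.026 0.27 -0.83 -0.149 -0.0142 0;0.5 -0.0265 0.28 -0.895 -0.166 -0.0158 0;0.5 -0.0265 0.28 -0.915 -0.166 -0.0158 0;0.5 -0.0265 0.28 -0.915 -0.166 -0.0158 0' 30 | sed -n '2,5p'
python3 - <<'E'
from h import *
snap('side','l0.png');a=cv2.imread('pics/l0.png');g=cv2.cvtColor(a,cv2.COLOR_BGR2GRAY)
p=get_obs()["ee_pos"];u=np.array([.0946,-.9955,0])
for e in (20,30,40,50): print(e,pr(p+u*(.1+e/1000)+[0,0,.002-p[2]],'side').round(1),pr(p+u*(.1+e/1000)+[0,0,.031-p[2]],'side').round(1))
x,y=pr(p+u*.145+[0,0,-p[2]],'side').astype(int);print('cols from',x-9)
for r in range(y-26,y+8): print(r,g[r,x-9:x+15].tolist())
E
```

```text
ee_pos: [0.6917, 0.199, 0.0997]
gripper_width: 0.0479
ee_pos: [0.6877, 0.2285, 0.0066]
orientation: [0.67, 0.743, 0.001, -0.001]
wrist_force: [-3.3, 1.8, 8.7]
gripper_width: 0.0476
20 [381.8 256.4] [382.5 248. ]
30 [382.9 258.6] [383.6 250.1]
40 [384.  260.7] [384.7 252.2]
50 [385.1 262.9] [385.8 254.4]
cols from 375
236 [171, 169, 171, 171, 170, 160, 159, 161, 158, 170, 207, 164, 69, 47, 138, 171, 172, 150, 129, 130, 145, 152, 127, 120]
237 [167, 172, 173, 171, 170, 172, 162, 156, 158, 155, 194, 192, 144, 120, 150, 162, 164, 164, 164, 166, 172, 171, 167, 168]
238 [168, 172, 172, 171, 172, 171, 169, 165, 162, 162, 165, 211, 200, 166, 157, 160, 162, 161, 157, 161, 157, 150, 155, 168]
239 [165, 168, 174, 171, 171, 170, 171, 174, 169, 171, 165, 207, 214, 181, 156, 158, 161, 158, 160, 160, 158, 152, 146, 162]
240 [171, 172, 176, 178, 178, 183, 174, 163, 158, 161, 150, 150, 184, 176, 155, 156, 160, 161, 157, 160, 159, 154, 144, 163]
241 [169, 150, 154, 151, 148, 142, 121, 105, 108, 115, 112, 97, 119, 148, 153, 157, 158, 156, 158, 156, 153, 166, 170, 168]
242 [147, 96, 82, 78, 65, 49, 31, 
[... 2614 characters left out ...]
 194, 192, 192, 190, 188, 189, 187, 186, 180, 179, 174, 174, 179, 186, 189]
265 [184, 187, 191, 192, 196, 202, 204, 204, 200, 197, 195, 192, 190, 187, 188, 190, 187, 183, 177, 177, 175, 176, 182, 186]
266 [188, 188, 190, 189, 195, 199, 203, 202, 198, 195, 194, 195, 193, 189, 189, 188, 188, 184, 180, 177, 176, 174, 178, 180]
267 [192, 187, 192, 192, 193, 201, 203, 204, 205, 198, 195, 194, 191, 191, 189, 190, 189, 184, 180, 178, 176, 176, 176, 173]
268 [190, 188, 188, 194, 189, 196, 200, 205, 200, 199, 194, 195, 193, 192, 188, 189, 189, 188, 181, 182, 178, 176, 175, 174]
269 [189, 188, 187, 188, 188, 190, 195, 201, 201, 200, 196, 195, 193, 193, 190, 187, 188, 190, 185, 181, 180, 176, 174, 174]
```

The second scoop is exposed by about 37 mm. I'll grasp near the end, draw it out 20 mm, then regrasp further in while the tube and bench still support it.

```bash
python3 -m crank '0 0 0 0 0 0 0;0 0 0 0 0 0 0;0 0 0 0.01 0 0 0;0 0 0 0.01 0 0 0;0 0 0 0.3 0 0 0;0 0 0 0.6 0 0 0;0 0.03 -0.3 0.6 0 0 0;0 0.06 -0.7 0.6 0 0 0;0 0.09 -0.98 0.6 0 0 0;0.4 0.09 -0.98 0.6 0 0 0'|tail -2
python3 - <<'E'
from h import *
b=w((384.5,259.8),0,'side');t=w((384.7,252),.032,'side');g=(b+t)/2;u=np.array([.0946,-.9955,0])
print(b,t,g);q=g-u*.02;plan((q[0]-.001,q[1],.008),5.43)
E
```

```text
gripper_width: 0.0801
grip_force: 0.0
[7.03905210e-01 9.55592779e-02 1.11022302e-16] [0.7008119  0.08867286 0.032     ] [0.70235856 0.09211607 0.016     ]
t 27.3 pos [0.6978 0.1238 0.0664] shift [ 0.017 -0.118 -0.584] turn [ 0.0007  0.0001 -0.0006] F [-0.1 -0.4  0.3] w 0.0801 g 0.0
```

```bash
python3 -m crank '0.4 0.01 -0.12 0 0 0 0;0.4 0.01 -0.12 0 0 0 0;0.4 0.01 -0.12 -0.2 0 0 0;0.4 0.01 -0.12 -0.4 0 0 0;0.4 0.01 -0.12 -0.54 0 0 0;0.4 0.01 -0.12 -0.585 0 0 0;0.85 0.01 -0.12 -0.585 0 0 0;0.85 0.01 -0.12 -0.585 0 0 0;0.85 0.01 -0.12 -0.585 0 0 0;0.85 0.01 -0.12 -0.585 0 0 0' 25
python3 -m crank '0.85 0 -0.05 0 0 0 0;0.85 0.01 -0.1 0 0 0 0;0.85 0.019 -0.2 0 0 0 0;0.85 0.019 -0.2 0 0 0 0;0.6 0.019 -0.2 0 0 0 0;0.6 0.019 -0.2 0 0 0 0;0.6 0.01 -0.1 0 0 0 0;0.6 0.01 -0.1 0 0 0 0'
python3 -m crank '0.85 0 0 0 0 0 0;0.85 0 0 0 0 0 0;0.85 0 0 0 0 0 0;0.85 0 0 0 0 0 0' 30
python3 - <<'E'
from h import *
snap('side','m0.png');g=cv2.cvtColor(cv2.imread('pics/m0.png'),cv2.COLOR_BGR2GRAY)
p=get_obs()["ee_pos"];u=np.array([.0946,-.9955,0])
for e in (20,25,30,35): print(e,pr(p+u*e/1000+[0,0,-p[2]],'side').round(1))
for r in range(252,270): print(r,g[r,376:396].tolist())
E
```

```text
t: 28.55
ee_pos: [0.6987, 0.1158, 0.0083]
orientation: [0.67, 0.742, 0.0, 0.0]
wrist_force: [0.7, 0.1, 1.8]
gripper_width: 0.0176
grip_force: 24.9
t: 29.55
ee_pos: [0.6988, 0.1079, 0.0074]
orientation: [0.67, 0.743, 0.0, -0.001]
wrist_force: [0.5, 0.3, -0.7]
gripper_width: 0.0355
grip_force: 0.0
t: 30.05
ee_pos: [0.6993, 0.1054, 0.0077]
orientation: [0.67, 0.742, -0.0, 0.0]
wrist_force: [0.5, -0.1, -0.0]
gripper_width: 0.0173
grip_force: 30.0
20 [384.3 262.1]
25 [384.8 263.2]
30 [385.4 264.3]
35 [385.9 265.4]
252 [23, 16, 20, 12, 13, 19, 35, 31, 29, 30, 32, 24, 17, 11, 21, 13, 55, 120, 137, 138]
253 [22, 20, 8, 11, 14, 23, 32, 26, 30, 30, 29, 31, 28, 14, 15, 13, 59, 150, 175, 174]
254 [23, 25, 16, 24, 10, 18, 27, 26, 36, 25, 30, 35, 35, 29, 14, 19, 57, 145, 170, 168]
255 [13, 22, 15, 10, 36, 28, 19, 29, 37, 29, 28, 32, 26, 22, 16, 35, 63, 113, 157, 168]
256 [16, 9, 9, 22, 44, 48, 28, 23, 32, 31, 32, 36, 36, 27, 35, 52, 73, 66, 140, 169]
257 [46, 17, 13, 3, 35, 72, 50, 18, 34, 32, 42, 41, 31, 42, 61, 73, 74, 67, 106, 158]
258 [71, 57, 54, 65, 70, 87, 65, 36, 27, 37, 35, 32, 30, 44, 70
[... 329 characters left out ...]
8, 31, 56, 72, 78, 68, 64, 61, 59]
263 [77, 74, 81, 86, 87, 91, 64, 31, 32, 33, 29, 31, 26, 56, 73, 71, 67, 110, 133, 124]
264 [81, 78, 77, 81, 90, 89, 65, 37, 33, 33, 27, 33, 31, 64, 73, 71, 64, 136, 164, 159]
265 [79, 77, 76, 83, 85, 89, 73, 52, 43, 61, 62, 65, 64, 64, 69, 64, 54, 129, 161, 153]
266 [73, 76, 74, 78, 78, 81, 73, 63, 66, 71, 74, 72, 57, 116, 138, 136, 128, 145, 154, 154]
267 [64, 64, 67, 67, 65, 130, 155, 152, 149, 148, 147, 142, 137, 158, 173, 174, 166, 163, 158, 152]
268 [135, 136, 138, 137, 137, 177, 194, 190, 184, 183, 178, 176, 173, 164, 166, 167, 162, 162, 156, 155]
269 [171, 170, 174, 172, 172, 174, 183, 182, 178, 175, 173, 176, 170, 166, 161, 162, 162, 161, 153, 152]
```

```bash
python3 - <<'E'
from h import *
for p in ((381,132),(425,138),(384,100),(429,103)): print(w(p,0 if p[1]>120 else .06).round(3))
E
python3 -m crank '0.85 0.005 -0.05 0.01 0 0 0;0.85 0.02 -0.2 0.015 0 0 0;0.85 0.038 -0.4 0.015 0 0 0;0.85 0.057 -0.6 0.015 0 0 0;0.85 0.076 -0.8 0.015 0 0 0;0.85 0.095 -1 0.015 0 0 0;0.85 0.095 -1 0.015 0 0 0' 35
python3 -m crank '0.85 0.014 -0.15 0 0 0 0;0.85 0.014 -0.15 0 0 0 0;0.85 0.014 -0.15 0.3 0 0 0;0.85 0 -0.15 0.7 0 0 0;0.85 0 -0.15 1 0 0 0;0.85 0 -0.15 1 0 0 0' 35
python3 -c "
from h import *
plan((.478,-.233,.13),-89.1)"
```

```text
[0.775 0.007 0.   ]
[ 0.759 -0.107  0.   ]
[0.838 0.004 0.06 ]
[ 0.831 -0.109  0.06 ]
t: 30.98
ee_pos: [0.7089, 0.0021, 0.0093]
orientation: [0.672, 0.741, -0.001, 0.001]
wrist_force: [0.1, 0.5, -0.2]
gripper_width: 0.0174
grip_force: 35.0
t: 31.72
ee_pos: [0.7107, -0.0087, 0.112]
orientation: [0.67, 0.742, 0.002, 0.002]
wrist_force: [-0.1, 0.2, -1.4]
gripper_width: 0.0179
grip_force: 35.0
t 31.73 pos [ 0.7107 -0.0087  0.112 ] shift [-2.327 -2.243  0.18 ] turn [ 0.0012  0.0014 -0.5275] F [-0.1  0.2 -1.4] w 0.0179 g 35.0
```

```bash
python3 -m crank '0.85 -0.2 -0.1 0.3 0 0 -0.05;0.85 -0.4 -0.3 0.35 0 0 -0.1;0.85 -0.6 -0.55 0.35 0 0 -0.15;0.85 -0.77 -0.75 0.35 0 0 -0.176;0.85 -0.77 -0.75 0.35 0 0 -0.176' 35 >/dev/null
for i in 1 2; do python3 -m crank '0.85 -0.2 -0.2 0 0 0 -0.05;0.85 -0.4 -0.4 0 0 0 -0.1;0.85 -0.6 -0.6 0 0 0 -0.15;0.85 -0.77 -0.75 0 0 0 -0.176;0.85 -0.77 -0.75 0 0 0 -0.176' 35 >/dev/null; done
python3 -m crank '0.85 0 0 0 0 0.03 0;0.85 0 0 0 0 0.06 0;0.85 0 0 0 0 0.072 0;0.85 0 0 0 0 0.072 0;0.85 0 0 0 0 0.072 0' 35|head -4
python3 - <<'E'
from h import *
plan((.4797,-.233,.13),-89.1,13,(-.015,1,0))
o=get_obs();p=o["ee_pos"];R=Rt.from_quat(o["orientation"]).as_matrix()
sx=-R[:,0] if R[0,0]>0 else R[:,0];up=-R[:,2];print(pr(p,'side'))
for xg in (40,44,48):
    e=p+sx*(75-xg)*1e-3; print(xg,[pr(e+up*u*1e-3+[0,-.009,0],'side').round(1) for u in(-8,22)])
print('near finger tip',pr(p+[0,-.018,0],'side').round(1))
snap('side','n0.png');g=cv2.cvtColor(cv2.imread('pics/n0.png'),cv2.COLOR_BGR2GRAY)
x,y=pr(p,'side').astype(int)
for r in range(y-12,y+10): print(r,'from',x-22,g[r,x-22:x+12].tolist())
E
```

```text
t: 34.22
ee_pos: [0.4781, -0.2338, 0.1441]
orientation: [0.994, 0.008, -0.113, -0.001]
wrist_force: [0.0, 0.6, 0.1]
t 34.23 pos [ 0.4781 -0.2338  0.1441] shift [ 0.016  0.008 -0.141] turn [-0.0011  0.0004  0.0003] F [0.  0.6 0.1] w 0.0176 g 35.0
[316.13132981 306.90323535]
40 [array([299.5, 311.3]), array([302.5, 300.4])]
44 [array([301.4, 311.4]), array([304.4, 300.6])]
48 [array([303.2, 311.6]), array([306.3, 300.7])]
near finger tip [317.1 312.7]
294 from 294 [39, 25, 127, 184, 189, 187, 191, 217, 223, 205, 198, 200, 194, 188, 190, 182, 159, 128, 67, 10, 6, 20, 13, 42, 44, 45, 45, 40, 43, 47, 44, 41, 39, 33]
295 from 294 [40, 32, 125, 180, 192, 187, 195, 212, 192, 131, 110, 115, 105, 100, 89, 96, 104, 94, 47, 17, 8, 16, 20, 23, 47, 48, 51, 45, 47, 47, 42, 42, 79, 88]
296 from 294 [45, 28, 124, 176, 193, 190, 190, 170, 110, 68, 69, 72, 73, 71, 69, 54, 58, 45, 40, 32, 22, 15, 16, 17, 33, 40, 39, 47, 42, 45, 52, 45, 78, 90]
297 from 294 [63, 33, 123, 176, 192, 193, 195, 146, 65, 61, 73, 72, 74, 75, 73, 69, 45, 36, 36, 45, 39, 20, 22, 31, 22, 22, 32, 28, 31, 31, 33, 31, 32, 40]
298 fr
[... 2155 characters left out ...]
 1, 15, 15, 15, 9]
312 from 294 [61, 106, 175, 207, 156, 65, 20, 29, 36, 72, 103, 146, 222, 233, 216, 216, 220, 214, 169, 107, 86, 60, 30, 37, 37, 8, 0, 0, 0, 57, 129, 117, 99, 69]
313 from 294 [70, 69, 122, 158, 130, 67, 24, 36, 48, 74, 96, 105, 204, 235, 229, 229, 231, 231, 224, 206, 200, 193, 188, 190, 189, 191, 187, 190, 186, 193, 217, 211, 211, 140]
314 from 294 [75, 72, 80, 83, 89, 56, 21, 31, 61, 73, 89, 89, 186, 229, 225, 225, 223, 225, 227, 227, 233, 233, 234, 236, 235, 234, 236, 237, 235, 233, 232, 231, 239, 215]
315 from 294 [73, 77, 86, 92, 84, 49, 25, 33, 71, 81, 87, 92, 155, 218, 228, 222, 220, 223, 222, 225, 225, 224, 224, 223, 223, 224, 227, 224, 225, 223, 223, 223, 224, 232]
```

The hung scoop sits behind the held one in this view, so I'll lift 40 mm and use the last picture to measure the hook.

```bash
python3 -m crank '0.85 0.015 0.008 0.2 0 0 0;0.85 0.015 0.008 0.4 0 0 0;0.85 0.015 0.008 0.4 0 0 0;0.85 0.015 0.008 0.4 0 0 0' 35|sed -n 2p
python3 - <<'E'
from h import *
o=get_obs();p=o["ee_pos"];R=Rt.from_quat(o["orientation"]).as_matrix()
sx=-R[:,0] if R[0,0]>0 else R[:,0];up=-R[:,2]
for xg in (36,40,44,48):
    e=p+sx*(75-xg)*1e-3; print(xg,[pr(e+up*u*1e-3+[0,-.009,0],'side').round(1) for u in(-8,22)])
print('near finger tip',pr(p+[0,-.018,0],'side').round(1))
snap('side','o0.png');a=cv2.imread('pics/o0.png');x,y=pr(p,'side').astype(int);print('origin',x-30,y-32)
cv2.imwrite('pics/o.png',cv2.resize(a[y-32:y+28,x-30:x+50],(800,600),interpolation=cv2.INTER_CUBIC))
E
```

```text
ee_pos: [0.4793, -0.2334, 0.1844]
36 [array([297.8, 296.2]), array([300.8, 284.9])]
40 [array([299.7, 296.4]), array([302.8, 285.1])]
44 [array([301.6, 296.5]), array([304.7, 285.3])]
48 [array([303.5, 296.7]), array([306.6, 285.4])]
near finger tip [317.7 297.8]
origin 286 260
```

View pics/o.png

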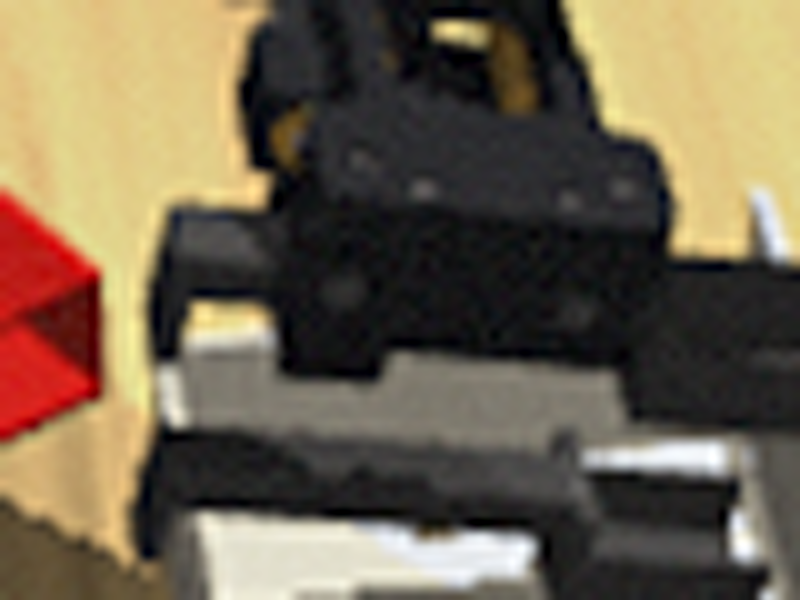

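The last crop shows the hung scoop sitting correctly, with its hook outside the lip at (150,540). The held hook tab is at x 152–187 and the finger centre at 332, which puts the grasp at scoop x ≈ 40 mm. Now placing it in the middle bay.

```bash
python3 -m crank '0.85 0.028 0 -0.2 0 0 0;0.85 0.028 0 -0.5 0 0 0;0.85 0.028 0 -0.75 0 0 0;0.85 0.028 0 -0.9 0 0 0;0.85 0.028 0 -0.9 0 0 0' 35|sed -n 2p
python3 -m crank '0.85 0 0 -0.15 0 0 0;0.85 0 0 -0.3 0 0 0;0.85 0 0 -0.38 0 0 0;0.85 0 0 -0.45 0 0 0;0.85 0 0 -0.5 0 0 0;0.85 0 0 -0.53 0 0 0;0.85 0 0 -0.53 0 0 0' 35|sed -n '2p;4p'
python3 - <<'E'
from h import *
p=get_obs()["ee_pos"];print('near finger tip',pr(p+[0,-.018,0],'side').round(1),'lip outer/inner top',pr(np.array([.4591,-.25,.05]),'side').round(1),pr(np.array([.4631,-.25,.05]),'side').round(1))
snap('side','p0.png');g=cv2.cvtColor(cv2.imread('pics/p0.png'),cv2.COLOR_BGR2GRAY);x,y=pr(p+[0,-.018,0],'side').astype(int)
for r in range(y-10,y+10): print(r,'from',x-24,g[r,x-24:x+12].tolist())
E
```

```text
ee_pos: [0.4811, -0.2332, 0.0928]
ee_pos: [0.4821, -0.2336, 0.0412]
wrist_force: [0.3, -0.3, -0.0]
near finger tip [319.  347.6] lip outer/inner top [308.4 345.1] [310.2 344.9]
337 from 294 [112, 109, 110, 111, 110, 124, 119, 120, 117, 78, 27, 40, 39, 41, 48, 50, 51, 50, 56, 46, 39, 38, 40, 21, 23, 24, 26, 19, 19, 27, 20, 28, 34, 25, 28, 33]
338 from 294 [143, 100, 102, 107, 113, 119, 125, 120, 109, 65, 24, 41, 36, 38, 36, 33, 39, 33, 37, 31, 32, 40, 35, 18, 8, 19, 25, 21, 23, 8, 22, 21, 15, 24, 7, 19]
339 from 294 [196, 177, 131, 100, 112, 118, 124, 128, 99, 51, 27, 36, 33, 35, 29, 28, 34, 34, 35, 34, 35, 34, 24, 20, 25, 14, 23, 24, 22, 28, 20, 15, 20, 20, 14, 24]
340 from 294 [213, 216, 191, 133, 105, 115, 123, 127, 91, 36, 22, 40, 37, 45, 47, 52, 41, 33, 43, 43, 33, 28, 11, 21, 21, 17, 13, 21, 24, 19, 20, 27, 20, 18, 26, 18]
341 from 294 [216, 212, 207, 187, 125, 109, 117, 125, 97, 43, 38, 36, 32, 65, 76, 89, 87, 111, 129, 128, 133, 91, 28, 22, 26, 13, 22, 19, 23, 16, 25, 26, 23, 16, 20, 13]
342 from 294 [213, 207, 202, 202, 188, 135, 111, 124, 98, 50, 31, 26, 40, 74, 86, 96, 127,
[... 1922 characters left out ...]
213, 193, 132, 102, 106, 112, 106, 96, 83, 66, 214, 251, 168, 96, 108, 107, 106, 105, 105, 107, 109, 113, 106, 111, 110, 106, 110, 107, 107]
354 from 294 [212, 210, 208, 198, 192, 196, 204, 217, 166, 106, 101, 96, 99, 92, 79, 80, 70, 196, 250, 180, 93, 106, 108, 109, 112, 112, 111, 108, 107, 108, 108, 111, 107, 108, 107, 106]
355 from 294 [212, 211, 206, 199, 195, 193, 202, 216, 163, 111, 93, 73, 79, 86, 81, 78, 71, 151, 236, 186, 103, 104, 107, 105, 106, 111, 108, 108, 108, 108, 106, 107, 110, 108, 109, 111]
356 from 294 [211, 210, 204, 198, 194, 192, 202, 218, 167, 114, 97, 80, 79, 87, 85, 83, 73, 134, 228, 206, 127, 99, 104, 106, 107, 110, 107, 110, 107, 112, 110, 109, 108, 110, 111, 108]
```

The hook is outside the lip (columns 303–305), the lip top spans 309–311 and the finger is at 314 or beyond. Lowering to contact.

```bash
python3 -m crank '0.85 0 0 -0.01 0 0 0;0.85 0 0 -0.02 0 0 0;0.85 0 0 -0.02 0 0 0' 35|sed -n '2p;4p'
python3 -m crank '0.85 0 0 -0.01 0 0 0;0.85 0 0 -0.015 0 0 0;0.85 0 0 -0.015 0 0 0' 35|sed -n '2p;4p'
```

```text
ee_pos: [0.4821, -0.2335, 0.0392]
wrist_force: [-0.5, 0.2, -1.2]
ee_pos: [0.482, -0.2335, 0.0377]
wrist_force: [-0.5, 0.1, -0.4]
```

```bash
python3 -m crank '0.85 0 0 -0.01 0 0 0;0.85 0 0 -0.01 0 0 0' 35|sed -n '2p;4p'
```

```text
ee_pos: [0.4821, -0.2336, 0.0368]
wrist_force: [-0.5, 0.2, 1.2]
```

```bash
python3 -m crank '0.85 0 0 -0.006 0 0 0;0.85 0 0 -0.006 0 0 0' 35|sed -n '2p;4p'
python3 -m crank '0.82 0 0 0 0 0 0;0.78 0 0 0 0 0 0;0.7 0 0 0 0 0 0;0.6 0 0 0 0 0 0;0.6 0 0 0 0 0 0;0.6 0 0 0 0 0 0' 35|sed -n '2p;4,5p'
python3 -m crank '0.6 0.03 0 0.1 0 0 0;0.6 0.07 0 0.3 0 0 0;0.6 0.15 0 0.6 0 0 0;0.6 0.2 0 1 0 0 0;0.6 0.2 0 1 0 -0.05 0;0.3 0.2 0 1 0 -0.072 0;0 0.2 0 1 0 -0.072 0' |sed -n '2p;4,5p'
python3 -m crank '0 0 0.5 0.6 0 0 0;0 0 1 1 0 0 0;0 -0.2 1 1 0 0 0;0 -0.2 1 1 0 0 0;0 -0.2 1 1 0 0 0' >/dev/null
python3 - <<'E'
from h import *
snap('side','q.png');snap('top','qt.png')
a=cv2.imread('pics/q.png');g=cv2.cvtColor(a,cv2.COLOR_BGR2GRAY)
n,l,st,ce=cv2.connectedComponentsWithStats((g<70).astype(np.uint8))
for s,c in zip(st,ce):
    if s[4]>40 and 280<c[0]<420 and 230<c[1]<420: print('dark',s,c.round(1))
for y in(-.132,-.233):
  print([pr(np.array(P),'side').round(0) for P in((.4525,y,.037),(.456,y,.069),(.5935,y-.017,.004),(.5935,y,.024))])
b=cv2.imread('pics/qt.png');hs=cv2.cvtColor(b,cv2.COLOR_BGR2HSV);m=((hs[...,1]<45)&(hs[...,2]>110)).astype(np.uint8)
n,l,st,ce=cv2.connectedComponentsWithStats(m)
for i,s in enumerate(st):
    if 300<s[4]<4000 and s[1]<300 and s[0]<400 and s[1]>120: print('tube',s,[np.round(v,1) for v in cv2.minAreaRect(np.argwhere(l==i)[:,::-1].astype(np.float32))])
o=cv2.imread('pics/top0.png').astype(int);d=np.abs(o-b).sum(2)>60
for nm,(x0,y0,x1,y1) in {'tape':(178,212,222,258),'cup':(462,110,506,157),'carton':(378,95,432,142),'red':(338,252,415,312),'green':(172,125,202,208)}.items(): print(nm,d[y0:y1,x0:x1].sum())
E
```

```text
ee_pos: [0.4822, -0.2336, 0.0365]
wrist_force: [0.2, 0.7, 4.6]
ee_pos: [0.4821, -0.2335, 0.0361]
wrist_force: [0.2, -1.0, 1.2]
gripper_width: 0.035
ee_pos: [0.5015, -0.2339, 0.1378]
wrist_force: [0.5, 0.4, 0.9]
gripper_width: 0.0533
dark [     0      0    640    480 228172] [314.  265.8]
dark [298 302  65  21 642] [331.9 310.8]
dark [312 333  32   6  93] [327.9 335.8]
dark [303 334  68  22 515] [342.5 343.8]
[array([301., 313.]), array([302., 303.]), array([360., 323.]), array([360., 312.])]
[array([305., 344.]), array([306., 333.]), array([368., 355.]), array([367., 343.])]
tube [ 263  148   72   26 1350] [array([298.6, 160.8]), array([20.7, 71.5]), np.float64(84.7)]
tube [ 254  203   73   22 1366] [array([290.1, 213.7]), array([72.5, 19.8]), np.float64(2.0)]
tube [ 251  258   74   22 1373] [array([287.5, 268.7]), array([19. , 73.8]), np.float64(87.5)]
tape 174
cup 173
carton 123
red 1052
green 221
```

Run:
```python
from h import *
for v,o in(('q','side0'),('qt','top0')):
    H=[cv2.cvtColor(cv2.imread(f'pics/{n}.png'),cv2.COLOR_BGR2HSV) for n in(o,v)]
    for nm,lo,hi in(('red',(0,200,60),(4,255,255)),('green',(50,120,60),(75,255,255))):
        for h in H:
            n,l,st,ce=cv2.connectedComponentsWithStats(cv2.inRange(h,lo,hi));print(v,nm,[ (s[4],c.round(1).tolist()) for s,c in zip(st[1:],ce[1:]) if s[4]>150])
a,b=[cv2.cvtColor(cv2.imread(f'pics/{n}.png'),cv2.COLOR_BGR2GRAY).astype(np.float32) for n in('side0','q')]
for nm,(x0,y0,x1,y1) in {'tape':(280,178,318,208),'cup':(418,300,468,362),'carton':(412,252,460,310)}.items(): print(nm,cv2.phaseCorrelate(a[y0:y1,x0:x1].copy(),b[y0:y1,x0:x1].copy()))
print(get_obs()["t"])
```

```text
q red [(np.int32(988), [271.5, 279.8])]
q red [(np.int32(1007), [271.5, 279.8])]
q green [(np.int32(423), [253.6, 170.1]), (np.int32(631), [345.8, 180.5]), (np.int32(732), [203.9, 232.9])]
q green [(np.int32(442), [254.1, 170.1]), (np.int32(538), [350.5, 180.4]), (np.int32(748), [203.9, 233.1])]
qt red []
qt red []
qt green [(np.int32(1210), [185.3, 169.0]), (np.int32(1266), [139.8, 290.6]), (np.int32(1323), [278.7, 350.6])]
qt green [(np.int32(1274), [185.9, 169.3]), (np.int32(1272), [139.9, 290.5]), (np.int32(1320), [278.6, 350.5])]
tape ((-0.8667844631428885, 0.6839993783006815), 0.3861871333916982)
cup ((-0.021817350217890663, -0.049635988186935265), 0.9704849401116371)
carton ((-0.010393270494919449, 0.017969507708500032), 1.0036484989855023)
39.975
```

```bash
python3 -c "
from workcell import *
print(finish_job())"
```

```text
the job is handed in; nothing more can be done
None
```

I drew both scoops out of their tubes and hung them on the tray's front lip in the left and middle bays; the third tube was empty and all tubes lie flat. Camera checks showed the carton, pen cup and look-alikes where they began; the tape was never approached, but my last check on it was unclear. Job handed in at about 40 s.

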